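Press-test the lids of three preserve jars and set the unsealed one aside

ROBOT

A 6-joint arm with a two-finger parallel gripper is mounted at the origin on a cart in front of the work surface, level with it; the furniture and walls round the work are solid. World frame = base frame: x ahead of the robot, y to its left, z up, the work surface at z = 0. Lengths are in m, angles in rad, forces in N, time in s.
With the tool pointing down it reaches from about 0.35 to 0.775 m from the base axis. Payload 7.3 kg.
Tool frame: the origin (TCP) lies between the finger pads; the fingertips stand 14 mm ahead of it and the grasp point (between the pads) lies 5 mm behind it; z points along the fingers, y is the direction in which the jaws open and shut (so a half turn about z gives the same grasp; the last joint's range is limited). The gripper opens to 92 mm and grips with 3 to 60 N. Pads are 19 mm wide; open, the fingers measure 130 mm over their backs; the gripper's body (75 mm by 190 mm) begins 47 mm behind the grasp point.
Start: joints at [-1.261, 0.342, 1.524, -0, 1.275, -0.146], TCP at [0.231, -0.471, 0.241] pointing down, gripper open.
Joint ranges: [-2.53, 2.53], [-0.77, 2.02], [0.04, 2.7], [-1, 4.14], [0.28, 2.66], [-3.11, 3.11]. Speed limits (rad/s): [2.57, 2.57, 3.14, 3.14, 3.14, 3.14].

INTERFACE

Orientations are given as [roll, pitch, yaw] about the fixed x, y, z axes, in that order (R = Rz(yaw) Ry(pitch) Rx(roll)).
In Python, from cell import robot gives the robot as it stands.
- The arm moves only by the shell command python3 -m creep 'ROWS' [FORCE]. ROWS is JSON, a list that holds one entry, the list of rows, each a list of 7 numbers: the shift along the tool's x, y, z in cm, then the turn, a rotation vector about the tool's x, y, z in degrees, then the gripper command: -1 is shut, 1 is fully open, values between are in proportion. In form: [[[tx, ty, tz, wx, wy, wz, gripper], ...]]. A call has 1 to 8 rows; each row is the pose to reach, as a shift and turn from the pose measured when the call began, along the tool's axes at that moment; what a row does not reach only later rows make up. A row lasts 1/10 s, in which the tool goes at most 50 mm and 8.59 degrees, less where a joint would pass 70% of its speed; a pose out of reach is approached as far as the arm can. A call with a gripper value outside its range is refused whole. The fingers move at their own pace and stop on an object; FORCE is the grip in N (left out, the last holds). Time passes only in rows, so rows that repeat a pose let the fingers close. It gives the time, the measured TCP pose, the force and the opening at its end, in the units of the state.
- robot.observe(): the state, without advancing time (a new reading comes with each control period).
- robot.read_camera(name): name is "scene" or "top" or "wrist"; returns the picture (480x640x3 uint8, red, green, blue); there is no depth.
- robot.camera_params(name): a dict with "camera_matrix" (3x3 intrinsics, pixels), "R" (3x3) and "t" (3): a world point X has camera coordinates R X + t. Camera axes: x right, y down, z forward; pixel columns grow to the right and rows downward; lengths in m; the calibration is good to about 2 mm. A picture is of the moment at which its call begins: read the wrist's pose just before it. camera_params takes no time and is no camera call; for the wrist camera it gives the pose at the moment of the call.
- robot.hand_in(): hands the job in, once; it reports no verdict.
Trained networks look in the newest picture that a camera, given by its name, has taken for a name from the list of things; names that differ only in an ending like _2 or _b are one class to them, and where a whole thing is asked for, a point or a joint stands for the part that bears it (a point fixed in the world has none). Each returns a list of dicts, best first, with "score" (0 to 1); they miss things now and then, are a little off and sometimes report something else, mostly with a low value. They report only what shows in the picture. A call takes as long as a camera call.
- robot.look_for(camera, label): "centre" ([x, y, z] in m, in the coordinates of the camera as it stood for that picture, good to about 4 mm: the middle of the surface that is visible of it).
- robot.masks_of(camera, label): "mask" (480x640 bool, what is visible of it).
The state is a dict: "time": time; "qpos": joint angles; "qvel": joint speeds; "joint_efforts": joint torques, N m; "tool_pos": TCP position; "tool_rot": TCP orientation; "contact_force": force on the tool from outside, world axes, zero at the start; "torque": the same for the moment, N m; "opening": finger opening in m.
Only numpy, scipy, OpenCV 4.12 (cv2) and the standard library are available. Lean on these libraries where they do the work, as an engineer would, in place of code of your own. Each camera call takes 0.05 s, during which the arm holds its last target.

TASK

The three jars of home-made preserve have cooled with the safety buttons in their steel lids still standing up. Press the buttons gently until they click fully down: on a sealed jar the button stays down, but one jar has not sealed, and its button pushes back harder and springs up again. Set that unsealed jar upright on the empty chopping board beside the jars, whole foot on the wood, to be eaten first; leave the two sealed jars, their buttons down, standing where they are and disturb nothing else.

Things in the scene. Friction and masses are not known exactly. Their poses are not given: they have to be found in the camera images.
- jar_a_mid (a point): one of three identical upright preserve jars: glass 62 mm across, straight from 4 to 50 mm up, steel screw lid 60 mm across; 0.35 kg. This point: on its axis, 35 mm above its underside; grip the glass here; z up. Raised button in the middle of the lid: its top is about 43 mm above this point with the lid screwed right down, but the lids sit unevenly, each 0 to 5 mm higher than that; not to be seen from this pose
- button_a (a joint): push-in (m) of the steel snap button, 24 mm across, in the lid of jar a: 0 up, about 4 mm proud of the rim; 0.003 fully down, solid stop. Pressed straight down it resists first, then clicks through. Sealed: gives at 5 N, stays down. Unsealed: gives at 8 N, still pushes back 3 N when down, rises when let go. 10-14 N is ample; over 25 N damages the lid
- jar_b_mid (a point): one of three identical upright preserve jars: glass 62 mm across, straight from 4 to 50 mm up, steel screw lid 60 mm across; 0.35 kg. This point: on its axis, 35 mm above its underside; grip the glass here; z up. Raised button in the middle of the lid: its top is about 43 mm above this point with the lid screwed right down, but the lids sit unevenly, each 0 to 5 mm higher than that; not to be seen from this pose
- button_b (a joint): push-in (m) of the steel snap button, 24 mm across, in the lid of jar b: 0 up, about 4 mm proud of the rim; 0.003 fully down, solid stop. Pressed straight down it resists first, then clicks through. Sealed: gives at 5 N, stays down. Unsealed: gives at 8 N, still pushes back 3 N when down, rises when let go. 10-14 N is ample; over 25 N damages the lid
- jar_c_mid (a point): one of three identical upright preserve jars: glass 62 mm across, straight from 4 to 50 mm up, steel screw lid 60 mm across; 0.35 kg. This point: on its axis, 35 mm above its underside; grip the glass here; z up. Raised button in the middle of the lid: its top is about 43 mm above this point with the lid screwed right down, but the lids sit unevenly, each 0 to 5 mm higher than that; not to be seen from this pose
- button_c (a joint): push-in (m) of the steel snap button, 24 mm across, in the lid of jar c: 0 up, about 4 mm proud of the rim; 0.003 fully down, solid stop. Pressed straight down it resists first, then clicks through. Sealed: gives at 5 N, stays down. Unsealed: gives at 8 N, still pushes back 3 N when down, rises when let go. 10-14 N is ample; over 25 N damages the lid
- board: empty wooden chopping board beside the jars, lying flat and fixed, 200 mm (its x) by 300 mm (its y), 18 mm thick; origin at the centre of its underside, z up
- masking_tape: roll of tape lying flat, 102 mm across, 25 mm high; origin under its centre; to be left alone
- pen: pen lying flat, 145 mm long along its y, 9 mm high; origin under its centre; to be left alone
- teaspoon: teaspoon lying flat, 132 mm long along its x, 11 mm high; origin under its centre; to be left alone
- spice_jar: spice jar with a red cap, 45 mm across, 106 mm high; origin under its centre; to be left alone

How it is judged:
At the end, for the whole second after the job is handed in: The jar whose button does not stay down stands at rest upright on the board, its whole foot on the wood (centre at least 28 mm in from every edge), its button up again; the buttons of the other two are clicked down (more than 2.2 mm) and these stand upright within 30 mm of where they were (((x of jar_a_mid in the frame of board between -0.072 and 0.072 m and y of jar_a_mid in the frame of board between -0.122 and 0.122 m and z of jar_a_mid in the frame of board between 0.049 and 0.057 m and angle between each of jar_a_mid, jar_b_mid, jar_c_mid's own z axis and vertical below 0.08 rad and linear speed of jar_a below 0.02 m/s and value of joint button_a below 0.001 m and value of joint each of button_b, button_c above 0.0022 m and distance of each of jar_b_mid, jar_c_mid from where it was at the start of the episode below 0.03 m) or (x of jar_b_mid in the frame of board between -0.072 and 0.072 m and y of jar_b_mid in the frame of board between -0.122 and 0.122 m and z of jar_b_mid in the frame of board between 0.049 and 0.057 m and angle between each of jar_b_mid, jar_a_mid, jar_c_mid's own z axis and vertical below 0.08 rad and linear speed of jar_b below 0.02 m/s and value of joint button_b below 0.001 m and value of joint each of button_a, button_c above 0.0022 m and distance of each of jar_a_mid, jar_c_mid from where it was at the start of the episode below 0.03 m) or (x of jar_c_mid in the frame of board between -0.072 and 0.072 m and y of jar_c_mid in the frame of board between -0.122 and 0.122 m and z of jar_c_mid in the frame of board between 0.049 and 0.057 m and angle between each of jar_c_mid, jar_a_mid, jar_b_mid's own z axis and vertical below 0.08 rad and linear speed of jar_c below 0.02 m/s and value of joint button_c below 0.001 m and value of joint each of button_a, button_b above 0.0022 m and distance of each of jar_a_mid, jar_b_mid from where it was at the start of the episode below 0.03 m))); the robot touches nothing.
It fails at once if a lid is pressed with more than 25 N ((value of joint button_a above 0.0003 m and contact force between the fingers and jar_a above 25 N) or (value of joint button_b above 0.0003 m and contact force between the fingers and jar_b above 25 N) or (value of joint button_c above 0.0003 m and contact force between the fingers and jar_c above 25 N)).
It fails at once if a jar is tipped over (angle between any of jar_a_mid, jar_b_mid, jar_c_mid's own z axis and vertical above 0.5 rad).
It fails at once if a jar is dropped or knocked flying ((contact force between the fingers and jar_a below 0.2 N and linear speed of jar_a above 0.45 m/s) or (contact force between the fingers and jar_b below 0.2 N and linear speed of jar_b above 0.45 m/s) or (contact force between the fingers and jar_c below 0.2 N and linear speed of jar_c above 0.45 m/s)).
It fails at once if a bystander is moved by more than 30 mm (distance of any of masking_tape, pen, teaspoon, spice_jar from where it was at the start of the episode above 0.03 m).
It also fails if it takes over 61 s, if anything falls off the work surface, if the arm or the gripper's body presses on something with over 40 N, if the wrist force passes 120 N, or if a joint passes its speed limit or range.

## Working session

There is one attempt and no reset: what is moved stays moved. The work goes in short steps, Python scripts to look and compute and a shell command to move; the robot and the scene stay as the last step left them, time stands still between calls to the robot, and variables do not carry over. Pictures are saved under pics/ and viewed, and the job is handed in when it is done.

```bash
ls; mkdir -p pics
cat > h.py <<'E'
from cell import robot
import numpy as np, cv2
from scipy.spatial.transform import Rotation as Ro
def pic(cam,name):
    im=robot.read_camera(cam); cv2.imwrite('pics/'+name,cv2.cvtColor(im,cv2.COLOR_RGB2BGR)); return im
def w(cam,c,p=None):
    p=p or robot.camera_params(cam); return np.array(p['R']).T@(np.array(c)-np.array(p['t']))
def ray(cam,uv,z,p=None):
    p=p or robot.camera_params(cam); K=np.array(p['camera_matrix']);R=np.array(p['R']);t=np.array(p['t'])
    d=R.T@np.linalg.solve(K,[uv[0],uv[1],1]); o=-R.T@t; return o+d*(z-o[2])/d[2]
def proj(cam,X,p=None):
    p=p or robot.camera_params(cam); c=np.array(p['R'])@np.array(X)+np.array(p['t']); q=np.array(p['camera_matrix'])@c; return q[:2]/q[2]
E
python3 - <<'E'
from h import *
np.set_printoptions(precision=4,suppress=True)
print(robot.observe())
for c in ['scene','top']:
    pic(c,c+'0.png'); p=robot.camera_params(c)
    for l in ['jar_a_mid','board','masking_tape','pen','teaspoon','spice_jar']:
        for d in robot.look_for(c,l): print(c,l,round(d['score'],2),w(c,d['centre'],p),proj(c,w(c,d['centre'],p),p))
E
```

```text
pics
{'time': 0.0, 'qpos': array([-1.261 ,  0.3427,  1.525 ,  0.    ,  1.2754, -0.146 ]), 'qvel': array([-0.    ,  0.0008,  0.0001, -0.0003,  0.0005,  0.0005]), 'joint_efforts': array([ -0.0001, -43.124 , -24.4218,   0.0717,   0.0561,  -0.0001]), 'tool_pos': array([ 0.231, -0.471,  0.24 ]), 'tool_rot': array([-3.1401, -0.0002,  0.4558]), 'contact_force': array([-0.4429,  0.0487,  0.2397]), 'torque': array([0.0523, 0.0264, 0.0448]), 'opening': 0.09178804441440512}
scene jar_a_mid 0.68 [0.5585 0.0453 0.0767] [236.6945 213.6791]
scene masking_tape 0.62 [0.4394 0.0014 0.0193] [202.5438 276.9974]
scene pen 0.8 [ 0.3535 -0.1057  0.0084] [204.8554 333.958 ]
scene teaspoon 0.56 [ 0.6954 -0.2806  0.0082] [436.1642 280.1562]
top jar_a_mid 0.56 [0.5781 0.0332 0.0783] [227.9691 221.7077]
top board 0.85 [ 0.4477 -0.3382  0.0159] [425.6894 298.8035]
top board 0.48 [ 0.6895 -0.2906  0.0043] [398.8081 177.5201]
top masking_tape 0.86 [0.4476 0.0121 0.0257] [240.9218 295.5562]
top masking_tape 0.63 [ 0.4449 -0.3373  0.0208] [425.771  300.1408]
top pen 0.83 [ 0.3623 -0.0942  0.0089] [296.7008 342.3217]
top teaspoon 0.98 [ 0.6896 -0.289   0.0047] [398.0373 177.3936]
top spice_jar 0.97 [ 0.7123 -0.1949  0.1105] [354.7988 147.3147]
```

View pics/top0.png

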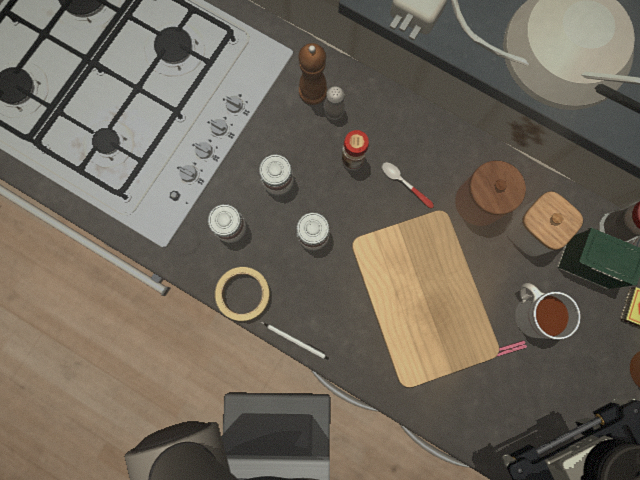

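View pics/scene0.png

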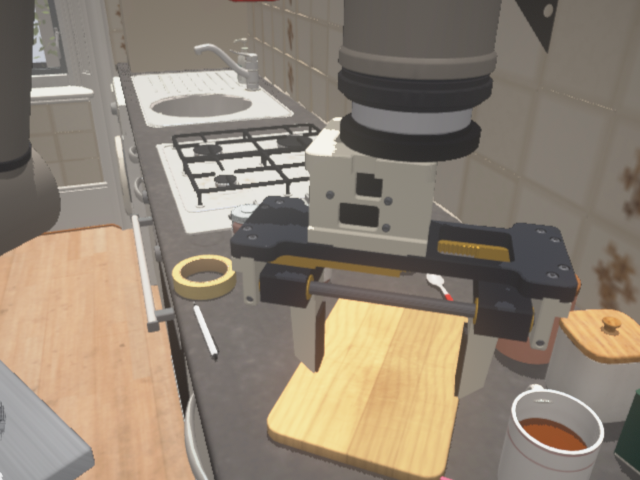

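Run:
```python
from h import *
np.set_printoptions(precision=4,suppress=True)
im=cv2.imread('pics/top0.png')
crop=im[130:280,190:350]; cv2.imwrite('pics/crop0.png',cv2.resize(crop,None,fx=5,fy=5,interpolation=cv2.INTER_CUBIC)[:600,:800])
g=cv2.resize(cv2.cvtColor(crop,cv2.COLOR_BGR2GRAY),None,fx=5,fy=5,interpolation=cv2.INTER_CUBIC)
c=cv2.HoughCircles(g,cv2.HOUGH_GRADIENT,1.5,150,param1=120,param2=40,minRadius=65,maxRadius=100)
print(robot.camera_params('top'))
for x,y,r in c[0]:
    uv=(x/5+190-.4,y/5+130-.4); print(uv,r/5,ray('top',uv,.076))
for uv in [(354,243),(445,211),(497,350),(405,386)]: print(ray('top',uv,.018))
for m in robot.masks_of('top','jar_a_mid'):
    ys,xs=np.nonzero(m['mask']);print(m['score'],xs.mean(),ys.mean(),len(xs))
for m in robot.masks_of('top','board'):
    r=cv2.minAreaRect(np.argwhere(m['mask'])[:,::-1].astype(np.float32)); b=cv2.boxPoints(r)
    B=np.array([ray('top',q,.018) for q in b]); print(m['score'],r,B,B.mean(0))
```

```text
{'camera_matrix': array([[519.7904,   0.    , 322.2668],
       [  0.    , 519.7904, 246.4622],
       [  0.    ,   0.    ,   1.    ]]), 'R': array([[ 0.0156, -0.9998,  0.0084],
       [-0.9871, -0.0167, -0.159 ],
       [ 0.1591, -0.0058, -0.9872]]), 't': array([-0.1482,  0.5385,  0.9326])}
(np.float32(312.45), np.float32(227.85)) 15.7300005 [ 0.5698 -0.1208  0.076 ]
(np.float32(223.65001), np.float32(219.15001)) 15.7300005 [0.5832 0.0417 0.076 ]
(np.float32(274.65), np.float32(169.05)) 15.280001 [ 0.6799 -0.0485  0.076 ]
[ 0.5528 -0.2008  0.018 ]
[ 0.6192 -0.3783  0.018 ]
[ 0.3541 -0.47    0.018 ]
[ 0.286  -0.2968  0.018 ]
0.63 227.00656660412758 222.9043151969981 1066
0.71 ((425.2986145019531, 297.3486633300781), (160.20590209960938, 106.29733276367188), 70.615478515625) [[ 0.5596 -0.1903  0.018 ]
 [ 0.6331 -0.3861  0.018 ]
 [ 0.3445 -0.4791  0.018 ]
 [ 0.2778 -0.2907  0.018 ]] [ 0.4538 -0.3365  0.018 ]
```

View pics/crop0.png

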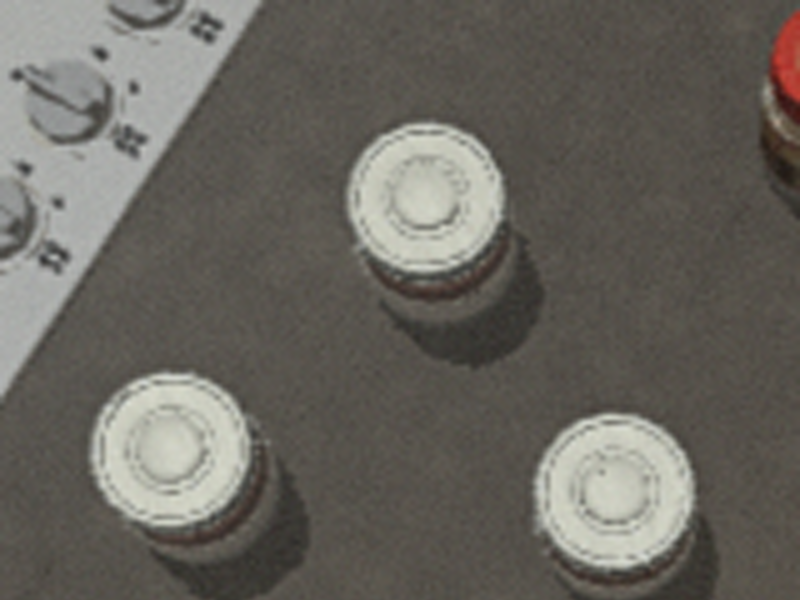

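```bash
python3 -m creep '[[[5,-3,0,0,0,4,-1],[10,-6,0,0,0,8,-1],[15,-8,0,0,0,12,-1],[19,-10.5,0,0,0,16,-1],[23,-12.5,0,0,0,20,-1],[27,-14.5,0,0,0,24,-1],[31,-17,0,0,0,26,-1],[35,-19,0,0,0,26,-1]]]' 20
python3 -m creep '[[[5,0,0,0,0,0,-1],[9,0,0,0,0,0,-1],[9,0,0,0,0,0,-1]]]'
python3 - <<'E'
from h import *
np.set_printoptions(precision=4,suppress=True)
s=robot.observe();print(s['time'],s['tool_pos'],s['tool_rot'],s['contact_force'],s['opening'])
pic('wrist','w1.png');print(robot.camera_params('wrist'))
E
```

```text
time: 1.6
tool_pos: [0.4625, -0.1447, 0.241]
tool_rot: [3.141, -0.0, 0.001]
contact_force: [1.1, -0.8, 0.2]
opening: 0.0324
time: 1.9
tool_pos: [0.5563, -0.1438, 0.2398]
tool_rot: [3.141, -0.002, 0.004]
contact_force: [0.4, -0.1, -0.2]
opening: 0.0085
1.9 [ 0.5563 -0.1438  0.2398] [ 3.1414 -0.0016  0.0037] [ 0.3505 -0.1182 -0.2187] 0.008530463897322827
{'camera_matrix': array([[342.9437,   0.    , 314.4984],
       [  0.    , 342.9437, 241.0296],
       [  0.    ,   0.    ,   1.    ]]), 'R': array([[ 0.0023, -1.    ,  0.0004],
       [-0.9632, -0.0021,  0.2686],
       [-0.2686, -0.001 , -0.9633]]), 't': array([-0.1444,  0.4992,  0.5384])}
```

View pics/w1.png

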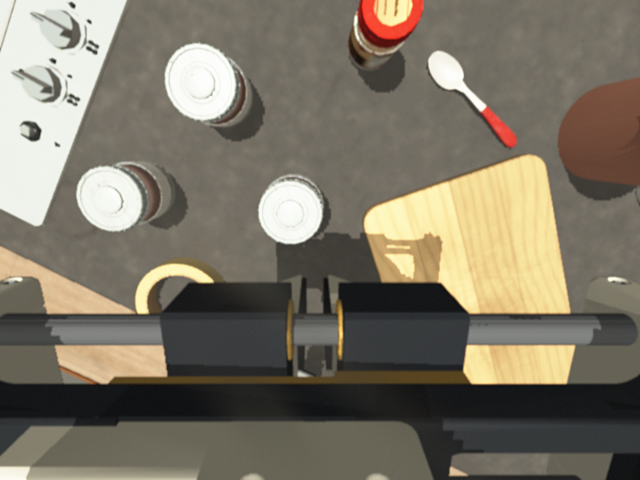

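Run:
```python
from h import *
np.set_printoptions(precision=4,suppress=True)
im=cv2.imread('pics/w1.png')
crop=im[30:260,70:340]; cv2.imwrite('pics/c1.png',cv2.resize(crop,None,fx=2.6,fy=2.6,interpolation=cv2.INTER_CUBIC))
hsv=cv2.cvtColor(im,cv2.COLOR_BGR2HSV); m=((hsv[...,2]>150)&(hsv[...,1]<60)).astype(np.uint8)*255
m=cv2.morphologyEx(m,cv2.MORPH_OPEN,np.ones((5,5)))
pw=robot.camera_params('wrist')
for c in cv2.findContours(m,cv2.RETR_EXTERNAL,2)[0]:
    if 1500<cv2.contourArea(c)<8000:
        e=cv2.fitEllipse(cv2.convexHull(c)); print(e, ray('wrist',e[0],.076,pw))
imt=cv2.imread('pics/top0.png');hsv=cv2.cvtColor(imt,cv2.COLOR_BGR2HSV); m=((hsv[...,2]>150)&(hsv[...,1]<60)).astype(np.uint8)*255
m=cv2.morphologyEx(m,cv2.MORPH_OPEN,np.ones((3,3)))
for c in cv2.findContours(m,cv2.RETR_EXTERNAL,2)[0]:
    if 500<cv2.contourArea(c)<1200:
        e=cv2.fitEllipse(cv2.convexHull(c)); print('top',e, ray('top',e[0],.076))
```

```text
((64.73577117919922, 473.8211364746094), (14.669339179992676, 279.3009338378906), 91.17237091064453) [0.2608 0.1439 0.076 ]
((289.7216796875, 210.88229370117188), (64.55878448486328, 66.04631805419922), 155.97328186035156) [ 0.5682 -0.1205  0.076 ]
((108.79826354980469, 198.21018981933594), (60.72145462036133, 70.76537322998047), 133.5701141357422) [0.5794 0.0426 0.076 ]
((200.0167999267578, 81.26636505126953), (70.9692611694336, 79.03807830810547), 157.06143188476562) [ 0.6766 -0.0482  0.076 ]
top ((312.4627380371094, 227.72189331054688), (29.442241668701172, 31.383832931518555), 76.12557220458984) [ 0.57   -0.1208  0.076 ]
top ((224.19161987304688, 219.8347625732422), (28.318967819213867, 31.278921127319336), 47.8007698059082) [0.5819 0.0407 0.076 ]
top ((81.59071350097656, 239.65025329589844), (7.9235663414001465, 240.95974731445312), 121.73365783691406) [0.5408 0.297  0.076 ]
top ((274.484375, 169.0525360107422), (28.709333419799805, 30.727340698242188), 83.33621215820312) [ 0.6799 -0.0482  0.076 ]
top ((110.81301879882812, 168.32017517089844), (37.580841064453125, 50.6901969909668), 89.52596282958984) [0.6757 0.255  0.076 ]
top ((21.56385612487793, 113.1454849243164), (35.927467346191406, 47.23872375488281), 108.2610855102539) [0.7804 0.4311 0.076 ]
top ((16.402366638183594, 48.25178909301758), (22.69607162475586, 50.99370574951172), 42.13103485107422) [0.9119 0.4551 0.076 ]
top ((203.86756896972656, 35.13158416748047), (37.31727600097656, 45.823490142822266), 134.1575164794922) [0.9467 0.0967 0.076 ]
top ((160.10032653808594, 13.479900360107422), (31.68067741394043, 53.52064895629883), 94.52190399169922) [0.9906 0.1842 0.076 ]
```

View pics/c1.png

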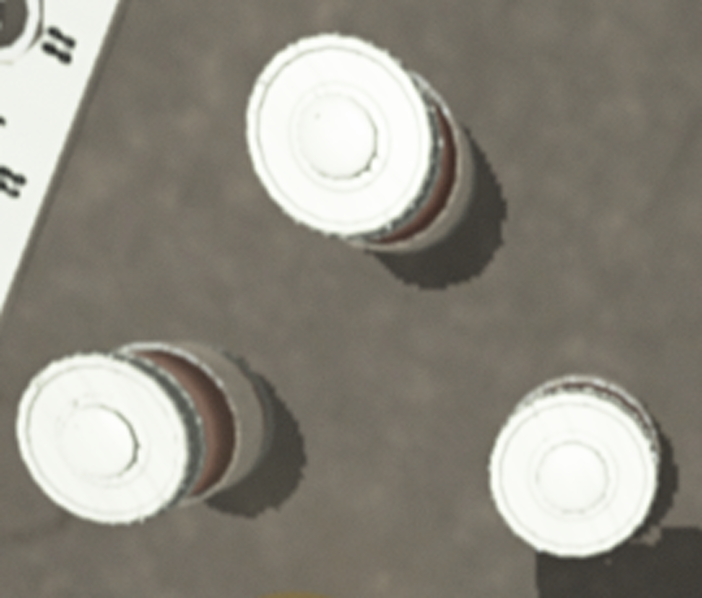

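```bash
python3 -m creep '[[[1.3,-2.3,3,0,0,0,-1],[1.3,-2.3,7,0,0,0,-1],[1.3,-2.3,10.5,0,0,0,-1],[1.3,-2.3,13,0,0,0,-1],[1.3,-2.3,13.5,0,0,0,-1],[1.3,-2.3,13.5,0,0,0,-1]]]'
python3 - <<'E'
from h import *
np.set_printoptions(precision=4,suppress=True)
s=robot.observe();print(s['time'],s['tool_pos'],s['tool_rot'],s['contact_force'],s['opening'])
E
```

```text
time: 2.55
tool_pos: [0.5661, -0.1212, 0.1049]
tool_rot: [-3.141, 0.002, 0.003]
contact_force: [0.1, -0.3, 0.1]
opening: 0.0003
2.55 [ 0.5661 -0.1212  0.1049] [-3.1411  0.0018  0.0025] [ 0.1399 -0.31    0.0873] 0.0002695153160693705
```

```bash
python3 -m creep '[[[0.3,0,0.3,0,0,0,-1],[0.3,0,0.6,0,0,0,-1],[0.3,0,0.7,0,0,0,-1]]]'
python3 -m creep '[[[0,0,0.1,0,0,0,-1],[0,0,0.1,0,0,0,-1]]]'
python3 -m creep '[[[0,0,0.1,0,0,0,-1],[0,0,0.1,0,0,0,-1]]]'
```

```text
time: 2.85
tool_pos: [0.5695, -0.1214, 0.0986]
tool_rot: [3.142, 0.0, 0.002]
contact_force: [0.3, 0.3, -0.7]
opening: 0.0002
time: 3.05
tool_pos: [0.5696, -0.1214, 0.0979]
tool_rot: [3.141, -0.0, 0.002]
contact_force: [1.5, -0.2, -0.8]
opening: 0.0001
time: 3.25
tool_pos: [0.5696, -0.1214, 0.0969]
tool_rot: [3.141, -0.0, 0.002]
contact_force: [-0.0, 1.0, -0.1]
opening: 0.0006
```

```bash
for i in 1; do python3 -m creep '[[[0,0,0.1,0,0,0,-1],[0,0,0.1,0,0,0,-1]]]'; done
python3 -m creep '[[[0,0,0.1,0,0,0,-1],[0,0,0.1,0,0,0,-1]]]'
```

```text
time: 3.45
tool_pos: [0.5695, -0.1214, 0.0958]
tool_rot: [3.141, 0.0, 0.002]
contact_force: [-1.0, 0.4, -0.3]
opening: 0.0001
time: 3.65
tool_pos: [0.5694, -0.1213, 0.0946]
tool_rot: [3.142, 0.0, 0.002]
contact_force: [-0.7, 0.5, 0.4]
opening: 0.0004
```

```bash
python3 -m creep '[[[0,0,0.1,0,0,0,-1],[0,0,0.1,0,0,0,-1]]]'; python3 -m creep '[[[0,0,0.05,0,0,0,-1],[0,0,0.05,0,0,0,-1]]]'
```

```text
time: 3.85
tool_pos: [0.5694, -0.1213, 0.0935]
tool_rot: [3.142, 0.0, 0.002]
contact_force: [0.2, 0.6, -0.2]
opening: 0.0005
time: 4.05
tool_pos: [0.5695, -0.1213, 0.0934]
tool_rot: [3.141, 0.0, 0.003]
contact_force: [-0.7, 0.0, 3.9]
opening: 0.0003
```

```bash
python3 -m creep '[[[0,0,0.05,0,0,0,-1],[0,0,0.05,0,0,0,-1]]]'; python3 -m creep '[[[0,0,0.05,0,0,0,-1],[0,0,0.05,0,0,0,-1]]]'
```

```text
time: 4.25
tool_pos: [0.5695, -0.1213, 0.0932]
tool_rot: [3.141, -0.0, 0.003]
contact_force: [-1.2, 0.2, 3.8]
opening: 0.0006
time: 4.45
tool_pos: [0.5695, -0.1213, 0.0925]
tool_rot: [3.141, -0.0, 0.003]
contact_force: [-0.5, -0.6, 2.0]
opening: 0.0003
```

```bash
python3 -m creep '[[[0,0,0.1,0,0,0,-1],[0,0,0.1,0,0,0,-1]]]'; python3 -m creep '[[[0,0,0.1,0,0,0,-1],[0,0,0.1,0,0,0,-1]]]'
```

```text
time: 4.65
tool_pos: [0.5693, -0.1213, 0.0909]
tool_rot: [-3.142, 0.001, 0.002]
contact_force: [-0.4, -0.0, -0.6]
opening: 0.0006
time: 4.85
tool_pos: [0.5695, -0.1213, 0.0904]
tool_rot: [3.141, 0.0, 0.002]
contact_force: [-1.9, 0.7, 5.8]
opening: 0.0005
```

```bash
python3 -m creep '[[[0,0,0.1,0,0,0,-1],[0,0,0.1,0,0,0,-1]]]'
```

```text
time: 5.05
tool_pos: [0.5695, -0.1213, 0.0903]
tool_rot: [3.141, -0.0, 0.003]
contact_force: [-3.2, 1.6, 10.0]
opening: 0.0007
```

```bash
python3 -m creep '[[[0,0,-1,0,0,0,-1],[0,0,-3,0,0,0,-1],[0.5,-4,-4,0,0,0,-1],[1.2,-8,-4,0,0,0,-1],[1.2,-12,-4,0,0,0,-1],[1.2,-16,-3,0,0,0,-1],[1.2,-16.3,-1.4,0,0,0,-1],[1.2,-16.3,-1.1,0,0,0,-1]]]'
python3 - <<'E'
from h import *
np.set_printoptions(precision=4,suppress=True)
s=robot.observe();print(s['time'],s['tool_pos'],s['tool_rot'],s['contact_force'],s['opening'])
pic('wrist','w2.png')
E
```

```text
time: 5.85
tool_pos: [0.5801, 0.0432, 0.1]
tool_rot: [3.141, 0.002, 0.005]
contact_force: [-0.5, -0.9, -0.1]
opening: 0.0003
5.85 [0.5801 0.0432 0.1   ] [3.1413 0.0024 0.0052] [-0.4932 -0.8595 -0.1444] 0.0002964292886709133
```

View pics/w2.png

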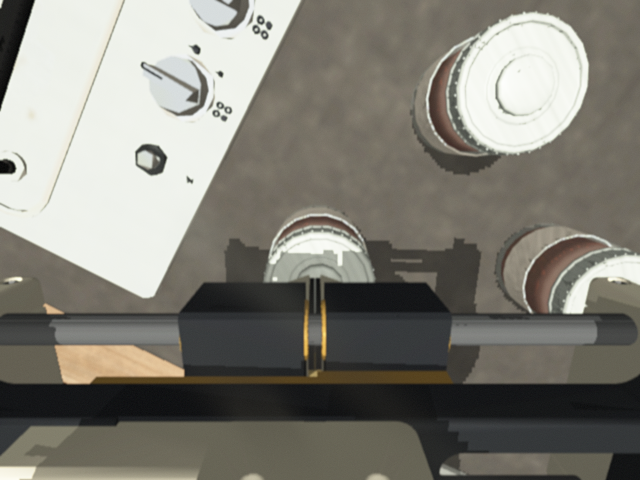

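```bash
python3 -m creep '[[[0,0,0.15,0,0,0,-1],[0,0,0.3,0,0,0,-1]]]'; python3 -m creep '[[[0,0,0.1,0,0,0,-1],[0,0,0.1,0,0,0,-1]]]';python3 -m creep '[[[0,0,0.1,0,0,0,-1],[0,0,0.1,0,0,0,-1]]]'
```

```text
time: 6.1
tool_pos: [0.5809, 0.0411, 0.0978]
tool_rot: [3.141, 0.001, 0.002]
contact_force: [0.1, -0.7, 0.4]
opening: 0.0003
time: 6.3
tool_pos: [0.5811, 0.0404, 0.0971]
tool_rot: [3.141, 0.0, 0.001]
contact_force: [0.3, 0.1, 0.5]
opening: 0.0007
time: 6.5
tool_pos: [0.5812, 0.0401, 0.0962]
tool_rot: [3.141, 0.0, 0.001]
contact_force: [0.2, 0.4, -0.2]
opening: 0.0004
```

```bash
python3 -m creep '[[[0,0,0.07,0,0,0,-1],[0,0,0.07,0,0,0,-1]]]'
```

```text
time: 6.7
tool_pos: [0.5813, 0.0401, 0.0957]
tool_rot: [3.141, -0.0, 0.001]
contact_force: [-0.7, -0.7, 2.0]
opening: 0.0002
```

```bash
python3 -m creep '[[[0,0,0.07,0,0,0,-1],[0,0,0.07,0,0,0,-1]]]';python3 -m creep '[[[0,0,0.05,0,0,0,-1],[0,0,0.05,0,0,0,-1]]]'
```

```text
time: 6.9
tool_pos: [0.5813, 0.0401, 0.0953]
tool_rot: [3.141, -0.0, 0.001]
contact_force: [-1.8, -0.3, 3.5]
opening: 0.0004
time: 7.1
tool_pos: [0.5813, 0.0401, 0.0947]
tool_rot: [3.141, -0.0, 0.001]
contact_force: [-0.8, 0.2, 2.1]
opening: 0.0004
```

```bash
python3 -m creep '[[[0,0,0.05,0,0,0,-1],[0,0,0.05,0,0,0,-1]]]'
```

```text
time: 7.3
tool_pos: [0.5812, 0.0401, 0.0938]
tool_rot: [3.141, 0.0, 0.001]
contact_force: [0.4, 0.2, -0.9]
opening: 0.0003
```

Gave at about 4–5 N again; push to the stop.

```bash
python3 -m creep '[[[0,0,0.1,0,0,0,-1],[0,0,0.1,0,0,0,-1]]]';python3 -m creep '[[[0,0,0.1,0,0,0,-1],[0,0,0.1,0,0,0,-1]]]'
```

```text
time: 7.5
tool_pos: [0.5812, 0.0402, 0.0927]
tool_rot: [3.141, 0.0, 0.001]
contact_force: [0.0, 0.3, 0.5]
opening: 0.0002
time: 7.7
tool_pos: [0.5813, 0.0402, 0.0926]
tool_rot: [3.141, -0.001, 0.001]
contact_force: [-1.9, 0.3, 7.5]
opening: 0.0003
```

```bash
python3 -m creep '[[[0,0,0.1,0,0,0,-1],[0,0,0.1,0,0,0,-1]]]'
```

```text
time: 7.9
tool_pos: [0.5814, 0.0402, 0.0926]
tool_rot: [3.141, -0.001, 0.001]
contact_force: [-3.3, -0.1, 9.6]
opening: 0.0005
```

```bash
python3 -m creep '[[[0,0,-1,0,0,0,-1],[0,0,-3,0,0,0,-1],[3,3,-4,0,0,0,-1],[6,6,-4,0,0,0,-1],[9.6,8.6,-4,0,0,0,-1],[9.6,8.8,-2.5,0,0,0,-1],[9.6,8.8,-1.2,0,0,0,-1],[9.6,8.8,-0.8,0,0,0,-1]]]'
python3 -m creep '[[[0,0,0,0,0,0,-1]]]'
python3 - <<'E'
from h import *
pic('wrist','w3.png')
pic('top','t3.png')
E
```

```text
time: 8.7
tool_pos: [0.6758, -0.0471, 0.0984]
tool_rot: [-3.142, 0.003, 0.001]
contact_force: [0.3, -0.5, -1.5]
opening: 0.0007
time: 8.8
tool_pos: [0.6749, -0.0463, 0.0978]
tool_rot: [-3.141, 0.005, 0.002]
contact_force: [0.7, 0.1, 0.8]
opening: 0.0007
```

View pics/w3.png

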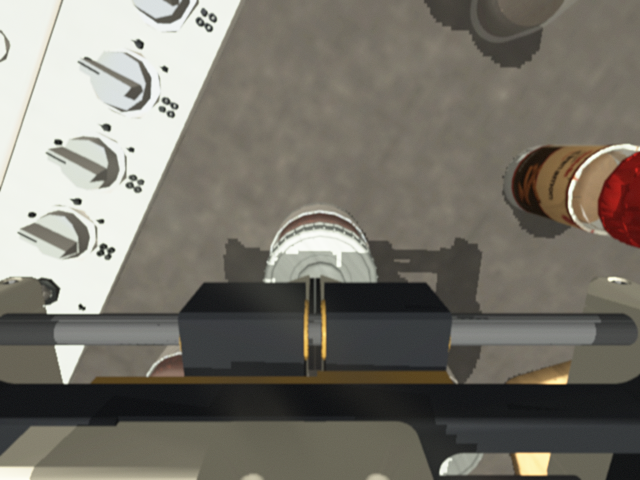

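Tool sits over the far jar, spice jar clear on the right (around 575,190). Correct x and press.

```bash
python3 -m creep '[[[0.3,0.15,0.05,0,0,0,-1],[0.3,0.15,0.05,0,0,0,-1]]]';python3 -m creep '[[[0,0,0.1,0,0,0,-1],[0,0,0.1,0,0,0,-1]]]'
```

```text
time: 9.1
tool_pos: [0.6789, -0.0476, 0.099]
tool_rot: [3.141, 0.002, 0.003]
contact_force: [0.4, -0.3, 0.5]
opening: 0.0004
time: 9.3
tool_pos: [0.679, -0.0475, 0.0983]
tool_rot: [3.141, 0.002, 0.003]
contact_force: [0.1, 0.4, 1.2]
opening: 0.0003
```

```bash
python3 -m creep '[[[0,0,0.1,0,0,0,-1],[0,0,0.1,0,0,0,-1]]]'
```

```text
time: 9.5
tool_pos: [0.6789, -0.0475, 0.0972]
tool_rot: [3.141, 0.002, 0.003]
contact_force: [-0.4, -0.6, 0.1]
opening: 0.0003
```

```bash
python3 -m creep '[[[0,0,0.07,0,0,0,-1],[0,0,0.07,0,0,0,-1]]]'
```

```text
time: 9.7
tool_pos: [0.6788, -0.0475, 0.0963]
tool_rot: [3.141, 0.002, 0.003]
contact_force: [-0.2, 0.3, 0.1]
opening: 0.0004
```

```bash
python3 -m creep '[[[0,0,0.07,0,0,0,-1],[0,0,0.07,0,0,0,-1]]]'
```

```text
time: 9.9
tool_pos: [0.6789, -0.0475, 0.0962]
tool_rot: [3.141, 0.002, 0.003]
contact_force: [-1.7, 0.6, 3.6]
opening: 0.0002
```

```bash
python3 -m creep '[[[0,0,0.07,0,0,0,-1],[0,0,0.07,0,0,0,-1]]]'
```

```text
time: 10.1
tool_pos: [0.6789, -0.0475, 0.0962]
tool_rot: [3.141, 0.001, 0.003]
contact_force: [-2.8, 0.5, 6.2]
opening: 0.0003
```

```bash
python3 -m creep '[[[0,0,0.07,0,0,0,-1],[0,0,0.07,0,0,0,-1]]]'
```

```text
time: 10.3
tool_pos: [0.6789, -0.0475, 0.0962]
tool_rot: [3.141, 0.001, 0.003]
contact_force: [-2.7, 1.2, 5.3]
opening: 0.0005
```

```bash
python3 -m creep '[[[0,0,0.1,0,0,0,-1],[0,0,0.1,0,0,0,-1]]]'
```

```text
time: 10.5
tool_pos: [0.679, -0.0475, 0.0962]
tool_rot: [3.141, 0.001, 0.003]
contact_force: [-3.8, 0.0, 7.9]
opening: 0.0004
```

```bash
python3 -m creep '[[[0,0,0.1,0,0,0,-1],[0,0,0.1,0,0,0,-1]]]'
```

```text
time: 10.7
tool_pos: [0.679, -0.0475, 0.0962]
tool_rot: [3.141, 0.0, 0.003]
contact_force: [-3.9, 0.4, 6.8]
opening: 0.0004
```

```bash
python3 -m creep '[[[0,0,0.1,0,0,0,-1],[0,0,0.1,0,0,0,-1]]]'
```

```text
time: 10.9
tool_pos: [0.679, -0.0475, 0.0962]
tool_rot: [3.141, -0.001, 0.003]
contact_force: [-3.4, -0.8, 7.0]
opening: 0.0006
```

```bash
python3 -m creep '[[[0,0,0.15,0,0,0,-1],[0,0,0.15,0,0,0,-1]]]'
```

```text
time: 11.1
tool_pos: [0.679, -0.0475, 0.0956]
tool_rot: [3.141, -0.001, 0.003]
contact_force: [-2.5, 1.0, 6.3]
opening: 0.0007
```

```bash
python3 -m creep '[[[0,0,0.15,0,0,0,-1],[0,0,0.15,0,0,0,-1]]]'
```

```text
time: 11.3
tool_pos: [0.6789, -0.0475, 0.0949]
tool_rot: [3.14, -0.001, 0.003]
contact_force: [-1.4, 0.5, 5.8]
opening: 0.0004
```

```bash
python3 -m creep '[[[0,0,0.15,0,0,0,-1],[0,0,0.15,0,0,0,-1]]]'
```

```text
time: 11.5
tool_pos: [0.6789, -0.0475, 0.0938]
tool_rot: [3.14, -0.001, 0.003]
contact_force: [-1.5, 0.6, 4.0]
opening: 0.0004
```

```bash
python3 -m creep '[[[0,0,0.15,0,0,0,-1],[0,0,0.15,0,0,0,-1]]]'
```

```text
time: 11.7
tool_pos: [0.6789, -0.0475, 0.0931]
tool_rot: [3.14, -0.002, 0.003]
contact_force: [-4.1, 0.8, 8.2]
opening: 0.0006
```

```bash
python3 -m creep '[[[0,0,-0.12,0,0,0,-1],[0,0,-0.12,0,0,0,-1]]]'
```

```text
time: 11.9
tool_pos: [0.6789, -0.0475, 0.0948]
tool_rot: [3.14, -0.002, 0.003]
contact_force: [-2.2, -0.0, 5.9]
opening: 0.0008
```

```bash
python3 -m creep '[[[0,0,-0.05,0,0,0,-1],[0,0,-0.05,0,0,0,-1]]]'
```

```text
time: 12.1
tool_pos: [0.6789, -0.0475, 0.0959]
tool_rot: [3.14, -0.002, 0.003]
contact_force: [-3.7, 0.3, 7.3]
opening: 0.0004
```

```bash
python3 -m creep '[[[0,0,-1,0,0,0,-1],[0,0,-2,0,0,0,1],[0,0,-2.5,0,0,0,1],[0,0,-2.5,0,0,0,1],[0,0,-2.5,0,0,0,1],[0,0,-2.5,0,0,0,1],[0,0,-2.5,0,0,0,1],[0,0,-2.5,0,0,0,1]]]' 20
python3 -m creep '[[[0,0,0,0,0,0,1],[0,0,0,0,0,0,1],[0,0,0,0,0,0,1]]]'
python3 - <<'E'
from h import *
pic('wrist','w4.png')
E
```

```text
time: 12.9
tool_pos: [0.6788, -0.0475, 0.1206]
tool_rot: [3.14, -0.002, 0.003]
contact_force: [0.1, -0.2, -0.9]
opening: 0.052
time: 13.2
tool_pos: [0.6787, -0.0474, 0.1205]
tool_rot: [3.14, -0.002, 0.003]
contact_force: [0.9, 0.2, 0.4]
opening: 0.0757
```

View pics/w4.png

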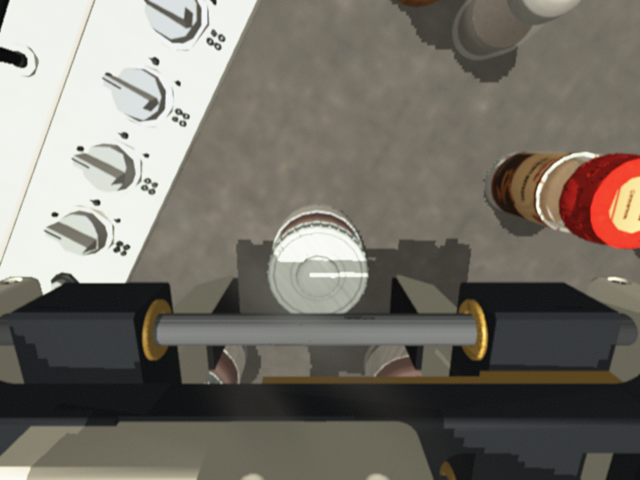

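```bash
python3 -m creep '[[[0,0.05,0,0,0,0,1],[0,0.05,0,0,0,0,1],[0,0.05,2,0,0,0,1],[0,0.05,4,0,0,0,1],[0,0.05,6,0,0,0,1],[0,0.05,7.5,0,0,0,1],[0,0.05,8.05,0,0,0,1],[0,0.05,8.05,0,0,0,1]]]' 20
```

```text
time: 14.05
tool_pos: [0.6786, -0.048, 0.0393]
tool_rot: [3.14, -0.001, 0.003]
contact_force: [-0.2, -0.6, 0.2]
opening: 0.0914
```

```bash
python3 -m creep '[[[0,0,0,0,0,0,-1],[0,0,0,0,0,0,-1],[0,0,0,0,0,0,-1],[0,0,0,0,0,0,-1],[0,0,0,0,0,0,-1],[0,0,0,0,0,0,-1]]]' 20
```

```text
time: 14.65
tool_pos: [0.6789, -0.0483, 0.0399]
tool_rot: [3.14, -0.001, 0.003]
contact_force: [-0.2, -1.4, 3.4]
opening: 0.0614
```

```bash
python3 -m creep '[[[0,0,0,0,0,0,-1],[0,0,-1,0,0,0,-1],[0,0,-2,0,0,0,-1],[0,0,-4,0,0,0,-1],[0,0,-6,0,0,0,-1],[0,0,-8,0,0,0,-1],[0,0,-10,0,0,0,-1],[0,0,-12,0,0,0,-1]]]' 20
python3 -m creep '[[[0,0,-0.5,0,0,0,-1],[0,0,-0.5,0,0,0,-1]]]'
```

```text
time: 15.45
tool_pos: [0.6785, -0.0479, 0.1612]
tool_rot: [3.14, -0.001, 0.003]
contact_force: [-0.2, -0.7, -4.2]
opening: 0.0616
time: 15.65
tool_pos: [0.6788, -0.0478, 0.1675]
tool_rot: [3.14, -0.003, 0.003]
contact_force: [-0.5, 0.0, -5.7]
opening: 0.0614
```

```bash
python3 -m creep '[[[-1,1.5,0,0,0,0,-1],[-3,4,0,0,0,0,-1],[-6,7.5,0,0,0,0,-1],[-9,11.5,0,0,0,0,-1],[-12,15.5,0,0,0,0,-1],[-15,19.5,0,0,0,0,-1],[-18,23,0,0,0,0,-1],[-21,26.5,0,0,0,0,-1]]]'
python3 -m creep '[[[-1.7,2.3,0,0,0,0,-1],[-1.9,2.5,0,0,0,0,-1],[-1.9,2.5,0,0,0,0,-1],[-1.9,2.5,0,0,0,0,-1]]]'
python3 - <<'E'
from h import *
pic('top','t5.png'); pic('scene','s5.png')
E
```

```text
time: 16.45
tool_pos: [0.4678, -0.3144, 0.166]
tool_rot: [3.141, -0.002, 0.003]
contact_force: [1.2, -0.4, -4.1]
opening: 0.062
time: 16.85
tool_pos: [0.4492, -0.3384, 0.1653]
tool_rot: [-3.141, -0.001, 0.004]
contact_force: [-0.7, -0.1, -4.6]
opening: 0.0619
```

View pics/s5.png

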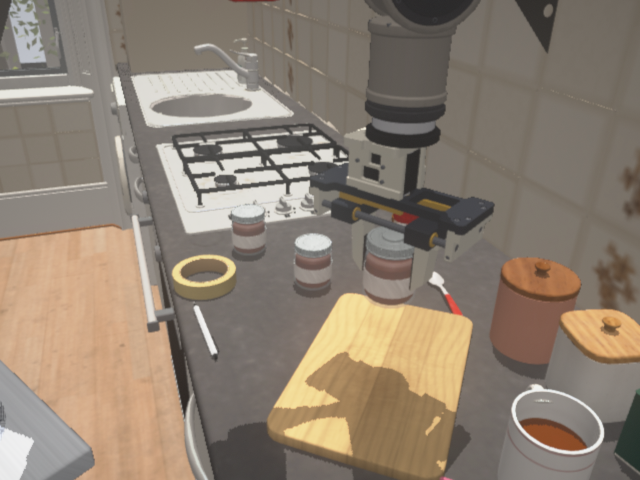

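View pics/t5.png

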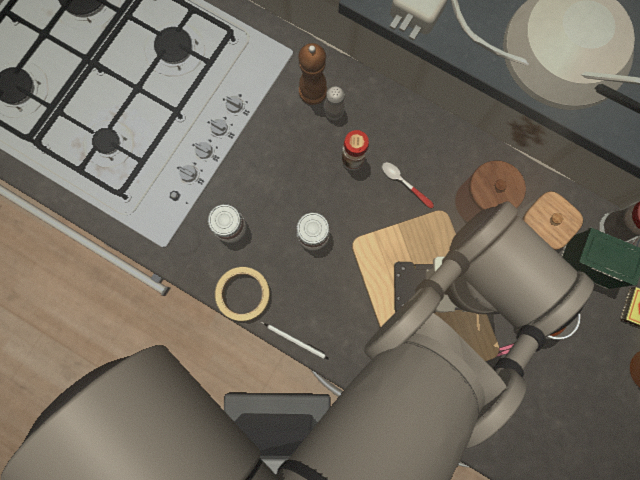

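```bash
python3 -m creep '[[[0,0,2,0,0,0,-1],[0,0,4,0,0,0,-1],[0,0,6,0,0,0,-1],[0,0,8,0,0,0,-1],[0,0,9.5,0,0,0,-1],[0,0,10.1,0,0,0,-1],[0,0,10.3,0,0,0,-1],[0,0,10.3,0,0,0,-1]]]'
```

```text
time: 17.75
tool_pos: [0.4503, -0.3381, 0.063]
tool_rot: [3.142, -0.002, 0.006]
contact_force: [-0.3, 0.4, -3.9]
opening: 0.0614
```

```bash
python3 -m creep '[[[0,0,0.15,0,0,0,-1],[0,0,0.15,0,0,0,-1],[0,0,0.15,0,0,0,-1]]]'
```

```text
time: 18.05
tool_pos: [0.4505, -0.3382, 0.062]
tool_rot: [3.141, -0.003, 0.006]
contact_force: [0.6, 0.4, -4.7]
opening: 0.0613
```

```bash
python3 -m creep '[[[0,0,0.1,0,0,0,-1],[0,0,0.1,0,0,0,-1],[0,0,0.1,0,0,0,-1]]]'
```

```text
time: 18.35
tool_pos: [0.4504, -0.3383, 0.0611]
tool_rot: [3.141, -0.003, 0.006]
contact_force: [0.4, -0.1, -4.2]
opening: 0.0615
```

```bash
python3 -m creep '[[[0,0,0.15,0,0,0,-1],[0,0,0.15,0,0,0,-1],[0,0,0.15,0,0,0,-1]]]'
```

```text
time: 18.65
tool_pos: [0.4504, -0.3382, 0.0594]
tool_rot: [3.141, -0.002, 0.006]
contact_force: [-0.2, 0.6, -4.3]
opening: 0.0614
```

```bash
python3 -m creep '[[[0,0,0.15,0,0,0,-1],[0,0,0.15,0,0,0,-1],[0,0,0.15,0,0,0,-1]]]'
```

```text
time: 18.95
tool_pos: [0.4503, -0.3382, 0.0579]
tool_rot: [3.141, -0.002, 0.006]
contact_force: [-0.0, -0.7, -4.6]
opening: 0.0618
```

```bash
python3 -m creep '[[[0,0,0.1,0,0,0,-1],[0,0,0.1,0,0,0,-1],[0,0,0.1,0,0,0,-1]]]'
```

```text
time: 19.25
tool_pos: [0.4505, -0.3383, 0.0575]
tool_rot: [3.141, -0.003, 0.006]
contact_force: [-0.8, 2.0, 3.8]
opening: 0.062
```

```bash
python3 -m creep '[[[0,0,0,0,0,0,1],[0,0,0,0,0,0,1],[0,0,0,0,0,0,1],[0,0,0,0,0,0,1],[0,0,0,0,0,0,1],[0,0,0,0,0,0,1],[0,0,0,0,0,0,1]]]'
python3 -m creep '[[[0,0,-1,0,0,0,1],[0,0,-3,0,0,0,1],[0,0,-6,0,0,0,1],[0,0,-9,0,0,0,1],[0,0,-12,0,0,0,1],[0,0,-15,0,0,0,1],[-4,0,-17,0,0,0,1],[-8,0,-18,0,0,0,1]]]'
python3 -m creep '[[[-2,2,0,0,0,0,1],[-3,5,0,0,0,0,1],[-3,8,0,0,0,0,1],[-3,8,0,0,0,0,1]]]'
python3 - <<'E'
from h import *
pic('top','t6.png'); pic('wrist','w6.png'); pic('scene','s6.png')
E
```

```text
time: 19.95
tool_pos: [0.4505, -0.3383, 0.0575]
tool_rot: [3.141, -0.003, 0.006]
contact_force: [-0.8, 0.5, -0.1]
opening: 0.0916
time: 20.75
tool_pos: [0.3699, -0.3389, 0.2399]
tool_rot: [3.137, -0.005, 0.008]
contact_force: [-0.9, -0.9, -0.3]
opening: 0.0922
time: 21.15
tool_pos: [0.3398, -0.4222, 0.2408]
tool_rot: [3.135, -0.006, 0.005]
contact_force: [0.5, -0.6, -0.2]
opening: 0.0919
```

View pics/t6.png

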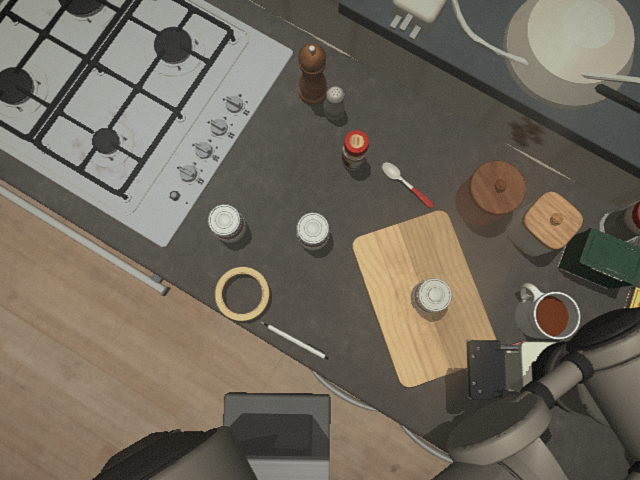

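View pics/w6.png

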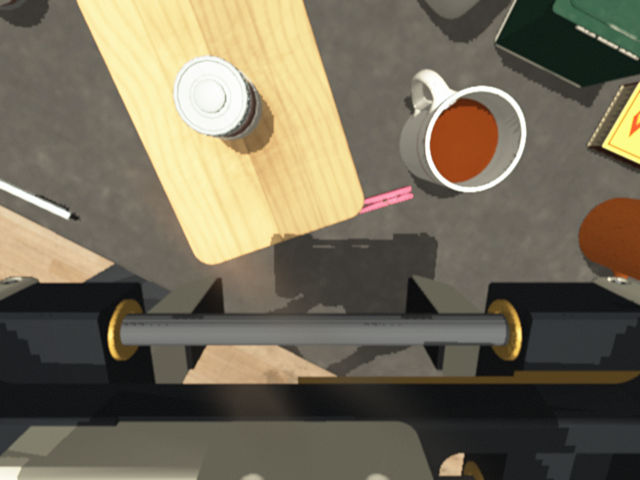

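View pics/s6.png

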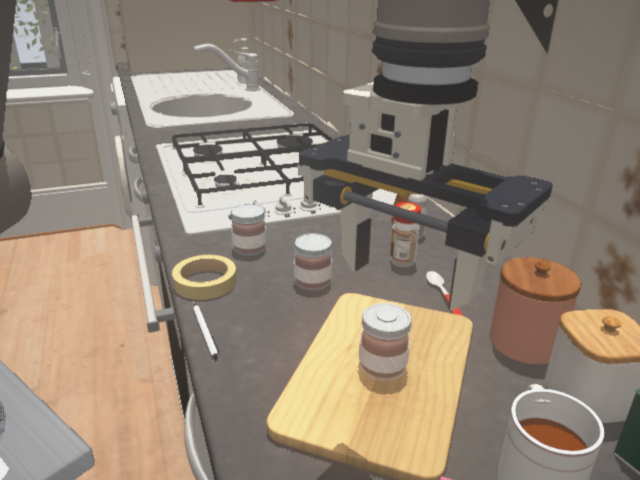

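Run:
```python
from h import *
a=cv2.imread('pics/s6.png')[195:325,220:420]; cv2.imwrite('pics/z6.png',cv2.resize(a,None,fx=4,fy=4,interpolation=cv2.INTER_CUBIC))
```

```text
(no output)
```

View pics/z6.png

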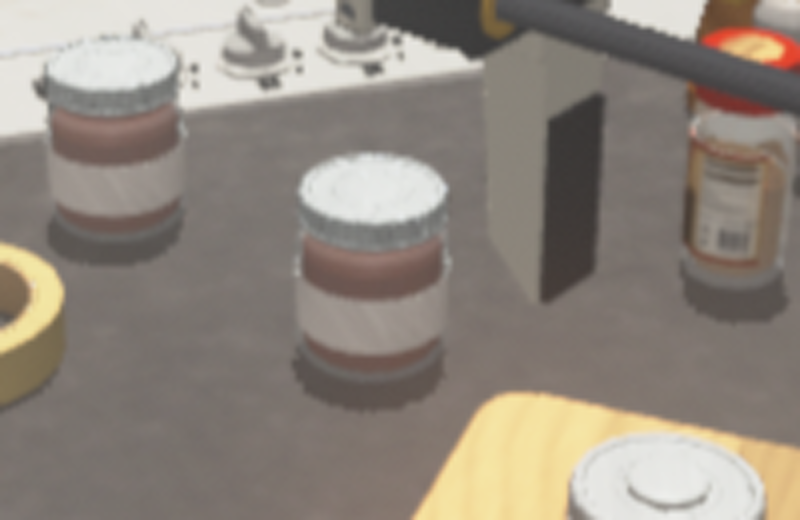

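The two remaining lids (around 115,65 and 375,185 in the crop) are flat. The one on the board has its button standing up (670,475).

```bash
python3 -c "
from cell import robot
print(robot.hand_in())"
```

```text
the job is handed in; nothing more can be done
None
```

I found the unsealed jar, set it upright near the middle of the chopping board, and handed the job in at about 21 s of the 61 s allowed. No verdict is reported, so what follows rests on my own checks.

- **Sealed jars:** The near-right and left jars' buttons gave at roughly 4–5 N, then went to the stop, where I pressed to about 10 N. I left both jars where they stood.
- **Unsealed jar:** The far jar's button held until about 8 N and kept pushing back at 4 N or more. As I eased off it rose with the finger, still pushing at about 7 N.
- **Last checks:** The final top and scene pictures show the moved jar upright with its button raised. The other two lids are flat, and those jars stand where they were. The tape, pen, teaspoon and spice jar look unmoved, and the gripper is clear of everything.
- **Limits of the checks:** I judged the final positions and buttons from the pictures by eye. The highest pressing force I read was about 10 N, sampled only at the end of each short move. None of the checks failed or disagreed.

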